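# Sort the washed cassettes and tray lid

### The job

The drying rack holds two thick instrument cassettes, a thin tray lid of the same outline and a small glass slab, mixed up and leaning. Sort the steel pieces: stand both cassettes upright in the bin with two wide compartments and the lid upright in the bin with three narrow ones, each fully down on the bin's floor. Lower them in rather than dropping them, and leave the glass slab in the rack and everything else on the counter where it is.

Things in the scene. Friction and masses are not known exactly. Their poses are not given: they have to be found in the camera images.
- rack: Drying rack, fixed: grey base 200 x 240 mm (x, y), origin under its centre; four slots in two rows 95 mm apart (x) and two columns 116 mm apart (y), leaning 25 degrees, tops to the robot. Along the lean, a slot's wall on the robot's side is 45 mm high, its far lip 19 mm; 36 mm between. About 40 mm of a piece stands free above the wall; draw it out along its lean.
- cassette_a: Closed instrument cassette (thick): steel box with slotted faces, 30 mm thick (x), 96 long (y), 85 tall (z), 0.18-0.37 kg. Starts in a rack slot, top leaning 25 degrees towards the robot. Origin: middle of the bottom long edge, on the face that rests on the slot's wall; it fills x 0 to 30, y -48 to 48, z 0 to 85 mm (z up along the piece, x normal to its faces, away from the robot).
- cassette_b: Other closed instrument cassette (thick): steel box with slotted faces, 30 mm thick (x), 96 long (y), 85 tall (z), 0.18-0.37 kg. Starts in a rack slot, top leaning 25 degrees towards the robot. Origin: middle of the bottom long edge, on the face that rests on the slot's wall; it fills x 0 to 30, y -48 to 48, z 0 to 85 mm (z up along the piece, x normal to its faces, away from the robot).
- lid: Tray lid (thin): flat steel plate with round holes, 8 mm thick (x), 96 long (y), 85 tall (z), 0.08-0.17 kg. Starts in a rack slot, top leaning 25 degrees towards the robot. Origin: middle of the bottom long edge, on the face that rests on the slot's wall; it fills x 0 to 8, y -48 to 48, z 0 to 85 mm (z up along the piece, x normal to its faces, away from the robot).
- cassette_a_mid (a point): Centre of that piece (half its thickness, half its length, 42.5 mm above its bottom edge).
- lid_mid (a point): Centre of that piece (half its thickness, half its length, 42.5 mm above its bottom edge).
- cassette_b_mid (a point): Centre of that piece (half its thickness, half its length, 42.5 mm above its bottom edge).
- wide_bin: Open aluminium bin, fixed, 125 x 128 x 60 mm (x, y, z), 3 mm walls and floor, with one divider across it as high as the walls: two wide compartments, each 58 mm (x) by 122 mm (y), centred at x = -30.5 and +30.5 mm. Origin: centre of its underside.
- narrow_bin: Open aluminium bin, fixed, 90 x 128 x 60 mm (x, y, z), 3 mm walls and floor, with two dividers across it as high as the walls: three narrow compartments, each 26 mm (x) by 122 mm (y), centred at x = -29, 0 and +29 mm. A cassette does not fit in them. The two bins may stand in either order. Origin: centre of its underside.
- slab: Bystander that stays in the rack: small glass mixing slab, 14 mm thick (x), 60 long (y), 60 tall (z), leaning in one of the four slots like the other pieces. Origin as theirs: middle of its bottom edge, on the face that rests on the slot's wall.
- bur_block: Bystander: steel bur block 60 x 26 x 22 mm between the rack and the bins. Origin: centre of its underside.
- handpiece: Bystander: steel dental handpiece, 110 mm long, 18 mm thick, lying on the near side. Origin: under its middle, on the counter.
- brush: Bystander: white cleaning brush, 170 mm long, lying on the near side. Origin: about its middle, on its underside.
- cup: Bystander: steel cup, 68 mm across, 50 mm high, on the far side. Origin: centre of its underside.
- spray: Bystander: white bottle, 64 mm across, 170 mm high, on the far side. Origin: centre of its underside.
- jar: Bystander: glass jar with steel cap, 60 mm across, 75 mm high, on the far side. Origin: centre of its underside.
Not all that is in view belongs to the job. What is shaped like the cassette_a but pink or purple is not meant.

How it is judged:
At the end, for the whole second after the job is handed in: Cassettes in the wide bin (centre within 55 mm in x, 25 mm in y of its middle), lid in the narrow bin (42, 25 mm); each down on the floor (centre under 62 mm above the bin's underside), upright within 0.5 rad, at rest (under 0.03 m/s) (x of cassette_a_mid in the frame of wide_bin between -0.055 and 0.055 m and y of cassette_a_mid in the frame of wide_bin between -0.025 and 0.025 m and z of each of cassette_a_mid, cassette_b_mid in the frame of wide_bin below 0.062 m and angle between each of cassette_a, lid, cassette_b's own z axis and vertical below 0.5 rad and linear speed of each of cassette_a, lid, cassette_b below 0.03 m/s and x of lid_mid in the frame of narrow_bin between -0.042 and 0.042 m and y of lid_mid in the frame of narrow_bin between -0.025 and 0.025 m and z of lid_mid in the frame of narrow_bin below 0.062 m and x of cassette_b_mid in the frame of wide_bin between -0.055 and 0.055 m and y of cassette_b_mid in the frame of wide_bin between -0.025 and 0.025 m); the robot touches nothing.
It fails at once if a piece is let fall: it moves faster than 0.9 m/s while the fingers do not hold it (a free drop of more than about 40 mm) ((linear speed of cassette_a above 0.9 m/s and contact force between cassette_a and the fingers below 0.05 N) or (linear speed of lid above 0.9 m/s and contact force between lid and the fingers below 0.05 N) or (linear speed of cassette_b above 0.9 m/s and contact force between cassette_b and the fingers below 0.05 N)).
It fails at once if a bystander (glass slab, bur block, handpiece, brush, cup, spray bottle, jar) is shifted by more than 40 mm (distance of any of slab, bur_block, handpiece, brush, cup, spray, jar from where it was at the start of the episode above 0.04 m).
It fails at once if the cup, spray bottle or jar is knocked over (angle between any of cup, spray, jar's own z axis and vertical above 0.5 rad).
It also fails if it takes over 67 s, if anything falls off the work surface, if the arm or the gripper's body presses on something with over 40 N, if the wrist force passes 120 N, or if a joint passes its speed limit or range.

### The arm

A 6-joint arm with a two-finger parallel gripper is mounted at the origin on the work surface. World frame = base frame: x ahead of the robot, y to its left, z up, the work surface at z = 0. Lengths are in m, angles in rad, forces in N, time in s.
With the tool pointing down it reaches from about 0.4 to 0.825 m from the base axis. Payload 7 kg.
Tool frame: the origin (TCP) lies midway between the tips of the shut fingers; the grasp point (between the pads) lies 19 mm behind it; z points along the fingers, x is the direction in which the jaws open and shut, and the axes are right-handed (so a half turn about z gives the same grasp; the last joint's range is limited). The gripper opens to 88 mm and grips with 3 to 60 N. Pads are 19 mm wide; open, the fingers measure 130 mm over their backs; the gripper's body (78 mm by 193 mm) begins 47 mm behind the grasp point.
Start: joints at [1.525, 0.359, 0.012, 0, -1.224, -0.288], TCP at [0.221, 0.638, 0.227] pointing down, gripper open.
Joint ranges: [-3.07, 3.07], [-1.43, 2.12], [-1.02, 1.25], [-3.03, 1.67], [-3.05, -0], [-3.03, 3.03]. Speed limits (rad/s): [2.39, 2.39, 3.01, 3.14, 3.14, 3.14].

### API

Orientations are given as [roll, pitch, yaw] about the fixed x, y, z axes, in that order (R = Rz(yaw) Ry(pitch) Rx(roll)).
In Python, from station import status, eyes, workorder gives the robot as it stands.
- The arm moves only by the shell command python3 -m jog 'ROWS' [OPENING] [FORCE]. ROWS is JSON, a list of rows, each a list of 6 numbers: the shift along the world's x, y, z in mm, then the turn, a rotation vector about the world's x, y, z in rad. A call has 1 to 12 rows; each row shifts and turns the pose as measured when the row begins; what a row does not reach is not made up. A row lasts 1/10 s, in which the tool goes at most 50 mm and 8.59 degrees, less where a joint would pass 70% of its speed; a pose out of reach is approached as far as the arm can. A call with a gripper value outside its range is refused whole. OPENING is the opening, from 0 (shut) to 1 (fully open), set as the call begins (- or left out, the last holds). The fingers move at their own pace and stop on an object; FORCE is the grip in N (left out, the last holds). Time passes only in rows, so rows that do not move let the fingers close. It gives the time, the measured TCP pose, the force and the opening at its end, in the units of the state.
- status.get_state(): the state, without advancing time (a new reading comes with each control period).
- eyes.grab_frame(name): name is "scene" or "top"; returns the picture (480x640x3 uint8, blue, green, red); there is no depth.
- eyes.calibration(name): a dict with "camera_matrix" (3x3 intrinsics, pixels), "cam_to_world" (4x4, takes a point from camera to world coordinates). Camera axes: x right, y up, looking along -z (the intrinsics and any distortion apply to the point x, -y, -z); pixel columns grow to the right and rows downward; lengths in m; the calibration is good to about 2 mm. A picture is of the moment at which its call begins. calibration takes no time and is no camera call.
- workorder.job_done(): hands the job in, once; it reports no verdict.
The state is a dict: "t": time; "q": joint angles; "qd": joint speeds; "joint_efforts": joint torques, N m; "eef_pos": TCP position; "ee_rot": TCP orientation; "force": force on the tool from outside, world axes, zero at the start; "moment": the same for the moment, N m; "width": finger opening in m.
Only numpy, scipy, OpenCV 4.12 (cv2) and the standard library are available. Lean on these libraries where they do the work, as an engineer would, in place of code of your own. Each camera call takes 0.05 s, during which the arm holds its last target. There are 200 camera calls.

## Working session

There is one attempt and no reset: what is moved stays moved. The work goes in short steps, Python scripts to look and compute and a shell command to move; the robot and the scene stay as the last step left them, time stands still between calls to the robot, and variables do not carry over. Pictures are saved under pics/ and viewed, about 8 in all and at most 12, crops included, and the job is handed in when it is done.

```bash
ls; mkdir -p pics; python3 - <<'E'
from station import status, eyes
import cv2
s=status.get_state(); print({k:s[k] for k in("t","eef_pos","ee_rot","force","width")})
for n in("scene","top"):
    cv2.imwrite(f"pics/{n}0.png",eyes.grab_frame(n)); c=eyes.calibration(n); print(n,c)
E
```

```text
pics
{'t': 0.0, 'eef_pos': array([0.22101596, 0.6372606 , 0.22563442]), 'ee_rot': array([-3.14147988e+00, -1.63323671e-03, -1.90473544e+00]), 'force': array([-0.87418935,  0.20282409,  0.09100145]), 'width': 0.08770121180455072}
scene {'camera_matrix': array([[450.17117238,   0.        , 320.17346093],
       [  0.        , 450.17117238, 237.81066114],
       [  0.        ,   0.        ,   1.        ]]), 'cam_to_world': array([[ 0.29720223, -0.79749222,  0.52504951,  1.12371401],
       [ 0.95469839,  0.23962535, -0.17643885, -0.04516697],
       [ 0.01489343,  0.55370194,  0.83258173,  0.92678536],
       [ 0.        ,  0.        ,  0.        ,  1.        ]])}
top {'camera_matrix': array([[539.28862536,   0.        , 316.03707072],
       [  0.        , 539.28862536, 245.74320596],
       [  0.        ,   0.        ,   1.        ]]), 'cam_to_world': array([[-0.01687162,  0.97603964, -0.21693769,  0.29051113],
       [-0.9998421 , -0.01767988, -0.00178533,  0.15664475],
       [-0.00557798,  0.21687332,  0.97618382,  1.40051846],
       [ 0.        ,  0.        ,  0.        ,  1.        ]])}
```

View pics/scene0.png

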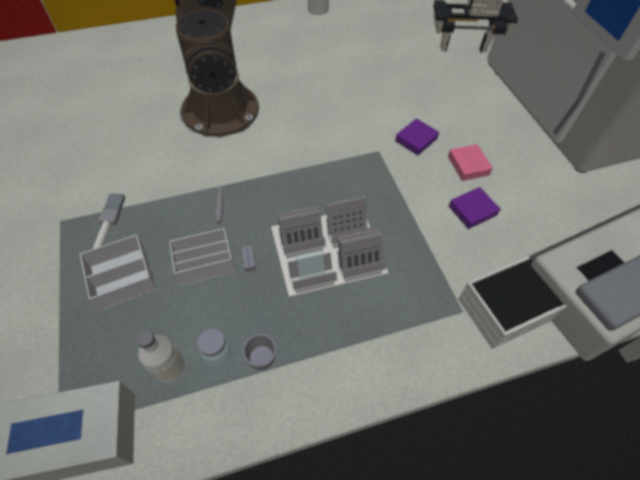

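View pics/top0.png

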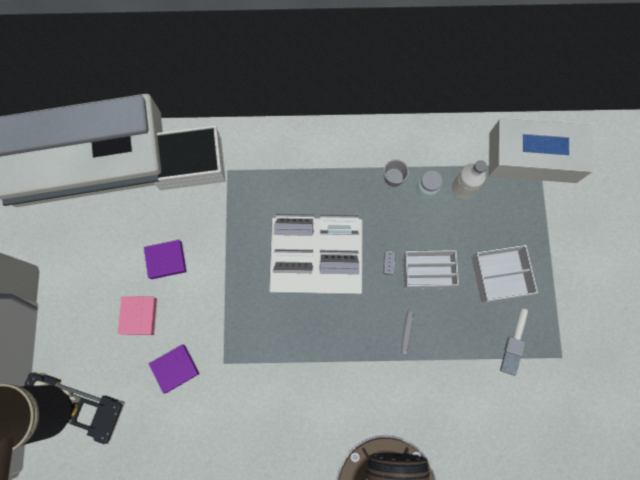

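The scene shows lid at (347,215), cassettes at (300,230) and (360,255), and slab at (312,265). In the top view, the rack is centred near (317,254), narrow bin (431,268), wide bin (506,273). The pink and purple blocks at left are decoys. Enlarging for measurement.

```bash
python3 - <<'E'
import cv2
im=cv2.imread("pics/top0.png")
a=cv2.resize(im[205:305,260:380],None,fx=6.5,fy=6.0,interpolation=cv2.INTER_CUBIC)
cv2.imwrite("pics/rackcrop.png",a)
b=cv2.resize(im[235:310,380:545],None,fx=4.8,fy=4.8,interpolation=cv2.INTER_CUBIC)
cv2.imwrite("pics/bincrop.png",b)
E
```

```text
(no output)
```

View pics/rackcrop.png

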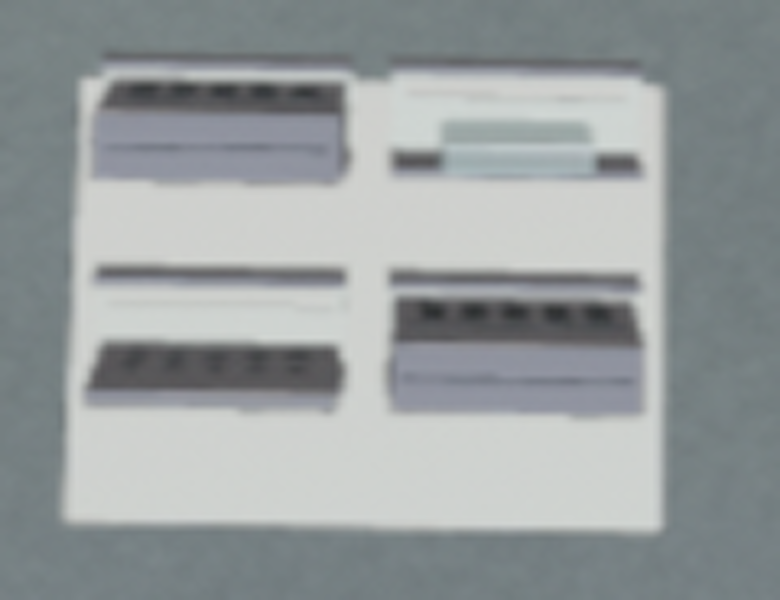

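View pics/bincrop.png

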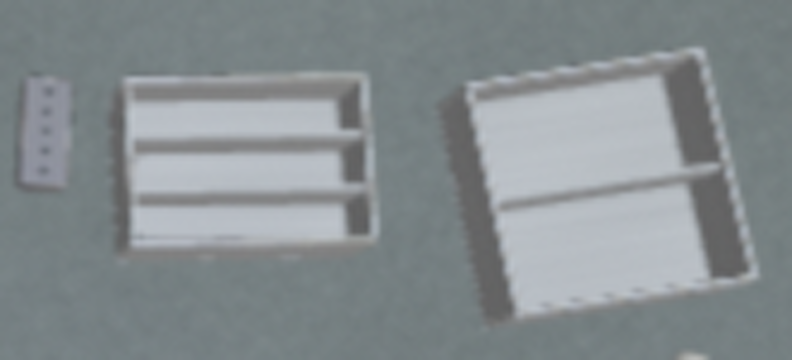

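The rack crop shows: back-left cassette with its top face at crop (97,110)–(340,183), front-right cassette (392,345)–(643,413), thin holed lid front-left (88,390)–(338,410), and slab back-right. I'll use the scene view for the heights.

```bash
python3 - <<'E'
import cv2
im=cv2.imread("pics/scene0.png")
a=cv2.resize(im[190:300,265:395],None,fx=6,fy=5.4,interpolation=cv2.INTER_CUBIC)
cv2.imwrite("pics/srackcrop.png",a)
E
```

```text
(no output)
```

View pics/srackcrop.png

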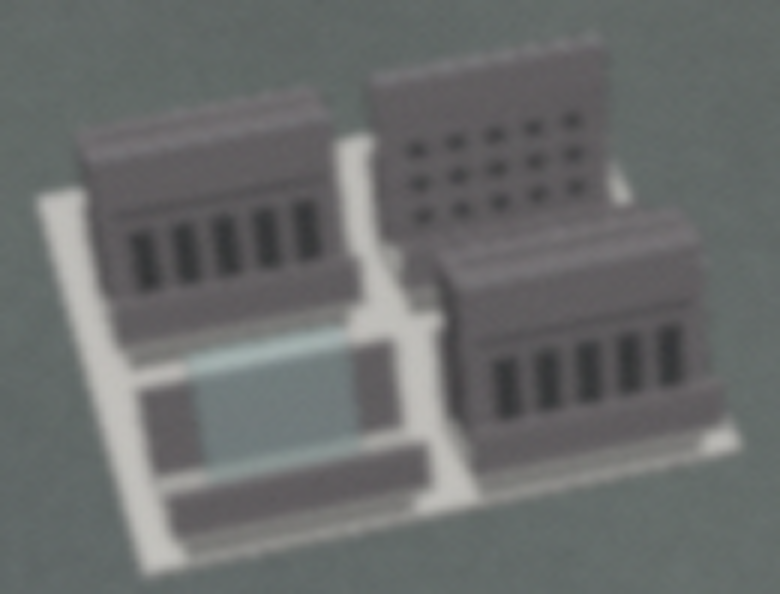

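```bash
cat > fit.py <<'E'
import numpy as np
from scipy.optimize import least_squares
from scipy.spatial.transform import Rotation as Ro
from station import eyes
C={n:eyes.calibration(n) for n in("scene","top")}
def proj(n,P):
    T=np.linalg.inv(C[n]["cam_to_world"]);p=P@T[:3,:3].T+T[:3,3];K=C[n]["camera_matrix"]
    return np.c_[K[0,0]*p[:,0]/-p[:,2]+K[0,2],-K[1,1]*p[:,1]/-p[:,2]+K[1,2]]
def crop(pts,o,f): return (np.array(pts,float)+.5)/np.array(f)-.5+np.array(o)
def ray(n,uv,z):
    K=C[n]["camera_matrix"];T=C[n]["cam_to_world"]
    d=T[:3,:3]@np.array([(uv[0]-K[0,2])/K[0,0],-(uv[1]-K[1,2])/K[1,1],-1]);o=T[:3,3]
    return o+d*(z-o[2])/d[2]
E
cat > m1.py <<'E'
from fit import *
tc=lambda p:crop(p,(260,205),(6.5,6.0)); sc=lambda p:crop(p,(265,190),(6,5.4)); bc=lambda p:crop(p,(380,235),(4.8,4.8))
pieces={ # order: far +y, far -y, near +y, near -y (top edges)
"R":(30,[(395,346),(640,346),(390,411),(643,413)],[(330,110),(85,158),(318,88),(80,132)]),
"L":(30,[(103,110),(343,113),(93,178),(340,182)],[(702,232),(447,280),(683,208),(440,257)]),
"lid":(8,[(90,391),(340,394),(86,403),(337,409)],[(605,42),(372,82),(603,35),(370,73)])}
P0=[];
base_t=tc([(83,78),(665,85),(662,530),(65,522)]); base_s=sc([(740,440),(145,575),(40,197)])
def model(k,x,yaw):
    t=pieces[k][0]/1e3; L=np.array([[t,.048,.085],[t,-.048,.085],[0,.048,.085],[0,-.048,.085]])
    return (Ro.from_euler("ZY",[yaw,-np.radians(25)])).apply(L)+x
def res(v):
    yaw=v[0];r=[]
    B=np.array([[.1,.12,0],[.1,-.12,0],[-.1,-.12,0],[-.1,.12,0]]);Bw=Ro.from_euler("z",yaw).apply(B)+v[1:4]
    r+=[proj("top",Bw)-base_t,proj("scene",Bw[:3])-base_s]
    for i,k in enumerate(pieces):
        m=model(k,v[4+3*i:7+3*i],yaw); r+=[proj("top",m)-tc(pieces[k][1]),proj("scene",m)-sc(pieces[k][2])]
    return np.concatenate([a.ravel() for a in r])
x0=[0,.52,.14,.01]+[.5,.1,.01]+[.6,.2,.01]+[.5,.2,.01]
s=least_squares(res,x0,loss="soft_l1");v=s.x
print("yaw %.2f deg base"%np.degrees(v[0]),v[1:4].round(4),"rms px",np.sqrt(np.mean(res(v)**2)))
for i,k in enumerate(pieces):
    x=v[4+3*i:7+3*i];print(k,"origin",x.round(4),"topcentre",model(k,x,v[0]).mean(0).round(4),"rackframe",Ro.from_euler("z",-v[0]).apply(x-v[1:4]).round(4))
def binfit(pts,dx,dy,x0):
    B=np.array([[dx,dy],[dx,-dy],[-dx,-dy],[-dx,dy]])/2
    f=lambda q:(proj("top",np.c_[B@np.array([[np.cos(q[2]),np.sin(q[2])],[-np.sin(q[2]),np.cos(q[2])]])+q[:2],np.full(4,.06)])-bc(pts)).ravel()
    s=least_squares(f,x0);print("bin",s.x[:2].round(4),"yaw deg",np.degrees(s.x[2]).round(2),"res",f(s.x).round(1))
binfit([(125,80),(367,74),(378,240),(130,247)],.09,.128,[.5,-.1,0])
binfit([(465,88),(702,48),(757,275),(510,318)],.125,.128,[.5,-.2,0])
print("bur",ray("top",bc([(45,130)])[0],.022).round(3))
E
python3 m1.py
```

```text
yaw -2.02 deg base [0.5764 0.1589 0.0046] rms px 0.652782781993418
R origin [0.545  0.1026 0.0193] topcentre [0.5227 0.1033 0.1026] rackframe [-0.0294 -0.0574  0.0147]
L origin [0.6447 0.2139 0.0207] topcentre [0.6223 0.2147 0.1041] rackframe [0.0662 0.0574 0.0162]
lid origin [0.5498 0.2178 0.0193] topcentre [0.5176 0.2189 0.098 ] rackframe [-0.0287  0.0579  0.0147]
bin [ 0.526  -0.1313] yaw deg 0.02 res [-0.3 -0.4 -0.3 -0.1  0.1  0.5  0.6 -0. ]
bin [ 0.5113 -0.3181] yaw deg 7.81 res [-0.5 -0.8 -0.5 -0.1 -0.1  1.   1.  -0.1]
bur [ 0.551 -0.03   0.022]
```

The pieces fit consistently, with heights agreeing to 1.4 mm and a residual of 0.65 px. The order is lid, then L, then R, with fingertips 22 mm below the piece tops so they stay above the bin rims. Next is a helper that works out the distance to go.

```bash
cat > go.py <<'E'
import sys,numpy as np
from scipy.spatial.transform import Rotation as Ro
from station import status
D=np.diag([-1,1,-1.]);lean=Ro.from_euler("ZY",[-2.02,-25],degrees=True).as_matrix()
TOP={"lid":[.5176,.2189,.098],"L":[.6223,.2147,.1035],"R":[.5227,.1033,.1030]}
NB=(.526,-.1313,0.0);WB=(.5113,-.3181,7.8)
def target(name,a):
    """piece name, a = mm of TCP above piece top along lean (grasp -22) | bin: N0,W-36,W36 with a = TCP height mm"""
    if name in TOP: return np.array(TOP[name])+lean[:,2]*a/1e3,lean@D
    b=NB if name[0]=="N" else WB; Rb=Ro.from_euler("z",b[2],degrees=True).as_matrix()
    return np.array([b[0],b[1],a/1e3])+Rb[:,0]*float(name[1:])/1e3,Rb@D
s=status.get_state();R=Ro.from_euler("xyz",s["ee_rot"]).as_matrix()
for name,a in zip(sys.argv[1::2],sys.argv[2::2]):
    p,T=target(name,float(a));d=(p-s["eef_pos"])*1e3;w=Ro.from_matrix(T@R.T).as_rotvec()
    print(name,a,"shift",d.round(1),"turn",w.round(3),"min rows %.1f"%max(np.linalg.norm(d)/50,np.degrees(np.linalg.norm(w))/8.59))
print("t",s["t"],"F",np.round(s["force"],1),"w",round(s["width"],4),"pos",s["eef_pos"].round(4))
E
python3 go.py lid 60 lid -22
```

```text
lid 60 shift [ 271.2 -417.5  -73.4] turn [ 0.265 -0.386 -1.251] min rows 10.1
lid -22 shift [ 305.9 -418.8 -147.7] turn [ 0.265 -0.386 -1.251] min rows 10.8
t 0.1 F [1.3 0.7 0.6] w 0.0877 pos [0.221  0.6373 0.2257]
```

```bash
python3 -m jog '[[22,-34,-2,0.022,-0.032,-0.104],[22,-34,-2,0.022,-0.032,-0.104],[22,-34,-2,0.022,-0.032,-0.104],[22,-34,-2,0.022,-0.032,-0.104],[22,-34,-2,0.022,-0.032,-0.104],[22,-34,-2,0.022,-0.032,-0.104],[22,-34,-2,0.022,-0.032,-0.104],[22,-34,-2,0.022,-0.032,-0.104],[22,-34,-2,0.022,-0.032,-0.104],[22,-34,-2,0.022,-0.032,-0.104],[22,-34,-2,0.022,-0.032,-0.104],[22,-34,-2,0.022,-0.032,-0.104]]' 0.6; python3 go.py lid 60 lid -22
```

```text
t: 1.3
eef_pos: [0.4886, 0.2152, 0.1959]
ee_rot: [3.13, 0.443, 3.063]
force: [1.6, -0.2, -0.6]
width: 0.0525
lid 60 shift [  3.7   4.6 -43.5] turn [-0.01   0.007  0.039] min rows 0.9
lid -22 shift [  38.3    3.4 -117.8] turn [-0.01   0.007  0.039] min rows 2.5
t 1.3 F [ 1.6 -0.2 -0.6] w 0.0525 pos [0.4886 0.2152 0.1959]
```

```bash
python3 -m jog '[[2,2,-22,-0.005,0.004,0.02],[2,2,-21,-0.005,0.004,0.02],[8,0,-17,0,0,0],[8,0,-17,0,0,0],[6,0,-14,0,0,0]]'; python3 go.py lid -22;  python3 - <<'E'
import cv2
from station import eyes
f=eyes.grab_frame("scene")[160:290,270:400]; g=eyes.grab_frame("top")[200:330,250:380]
cv2.imwrite("pics/lidg.png",cv2.resize(cv2.hconcat([f,g]),None,fx=3,fy=3,interpolation=cv2.INTER_CUBIC))
E
```

```text
t: 1.8
eef_pos: [0.5197, 0.2191, 0.1105]
ee_rot: [3.141, 0.423, 3.099]
force: [0.4, -0.0, 0.1]
width: 0.0526
lid -22 shift [  7.2  -0.5 -32.4] turn [-0.001 -0.013  0.007] min rows 0.7
t 1.8 F [ 0.4 -0.   0.1] w 0.0526 pos [0.5197 0.2191 0.1105]
```

View pics/lidg.png

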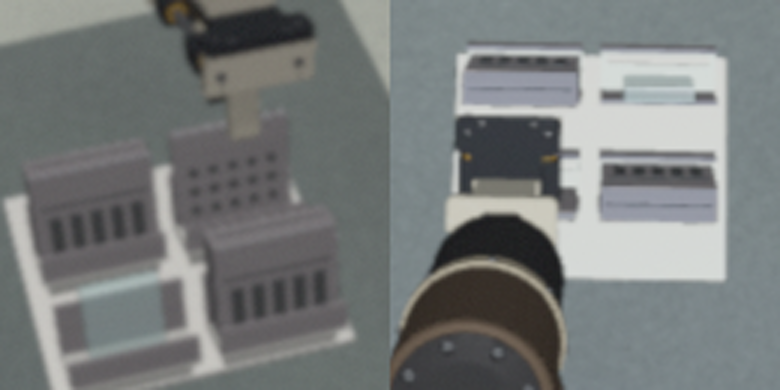

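The far finger at crop (245,120) straddles the lid close to its middle, and nothing is touching. Go down and close.

```bash
python3 -m jog '[[2,-1,-11,0,-0.005,0.003],[3,0,-11,0,-0.004,0.003],[2,0,-10,0,-0.004,0]]'; python3 go.py lid -22; python3 -m jog '[[0,0,0,0,0,0],[0,0,0,0,0,0],[0,0,0,0,0,0],[0,0,0,0,0,0],[0,0,0,0,0,0],[0,0,0,0,0,0]]' 0 25; python3 go.py lid -22
```

```text
t: 2.2
eef_pos: [0.5352, 0.2231, 0.0903]
ee_rot: [-3.131, 0.416, 3.104]
force: [-0.6, 0.8, 0.0]
width: 0.0527
lid -22 shift [ -8.3  -4.5 -12.2] turn [ 0.009 -0.02   0.006] min rows 0.3
t 2.2 F [-0.6  0.8  0. ] w 0.0527 pos [0.5352 0.2231 0.0903]
t: 2.8
eef_pos: [0.5343, 0.2226, 0.0921]
ee_rot: [-3.131, 0.418, 3.104]
force: [0.1, -0.6, 0.0]
width: 0.0102
lid -22 shift [ -7.4  -4.  -14. ] turn [ 0.009 -0.019  0.006] min rows 0.3
t 2.8 F [ 0.1 -0.6  0. ] w 0.0102 pos [0.5343 0.2226 0.0921]
```

```bash
python3 go.py lid -22;  python3 - <<'E'
import cv2
from station import eyes,status
f=eyes.grab_frame("scene")[160:290,270:400]; g=eyes.grab_frame("top")[200:330,250:380]
cv2.imwrite("pics/lidg2.png",cv2.resize(cv2.hconcat([f,g]),None,fx=3,fy=3,interpolation=cv2.INTER_CUBIC))
s=status.get_state();print(s)
E
python3 go.py lid -22
```

```text
lid -22 shift [ -7.4  -4.  -14. ] turn [ 0.009 -0.019  0.006] min rows 0.3
t 2.8 F [ 0.1 -0.6  0. ] w 0.0102 pos [0.5343 0.2226 0.0921]
{'t': 2.9, 'q': array([ 0.6615148 ,  0.1554544 , -1.0170717 ,  1.30232392, -0.28250537,
       -1.94823818]), 'qd': array([-0.00139089, -0.00105317,  0.00275538,  0.00215668, -0.0029806 ,
       -0.00251211]), 'joint_efforts': array([ -0.78683736, -30.61442256,  20.02707303,   1.10512979,
        -0.80523044,   0.04939295]), 'eef_pos': array([0.53431118, 0.2227314 , 0.09206851]), 'ee_rot': array([-3.13151869,  0.41795838,  3.10442298]), 'force': array([-4.91566823, -1.1237643 ,  4.64810015]), 'moment': array([-0.03594148,  2.54298571, -0.10190278]), 'width': 0.008900831455324531}
lid -22 shift [ -7.4  -4.2 -14. ] turn [ 0.008 -0.019  0.006] min rows 0.3
t 2.9 F [-4.9 -1.1  4.6] w 0.0089 pos [0.5343 0.2227 0.0921]
```

View pics/lidg2.png

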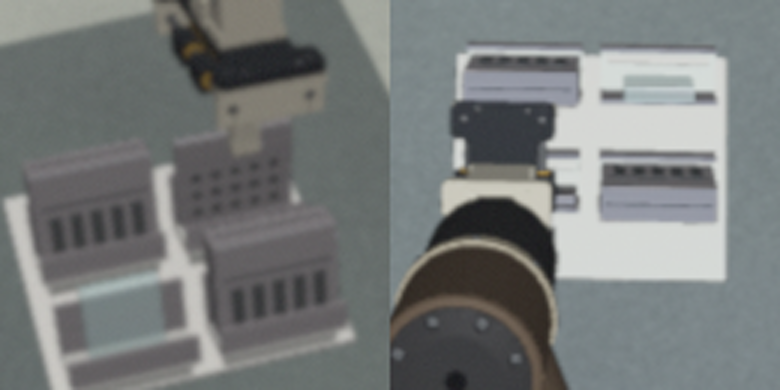

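The grip took: the width is 8.9 mm, with the fingertips about 15–20 mm onto the lid. Joint 3 is at its −1.02 limit, though, so the TCP stopped about 14 mm short of the low target and the lid was pulled slightly off its wall. Draw it out along the lean.

```bash
python3 -m jog '[[0,0,0,0,0,0],[0,0,0,0,0,0],[-3,0,7,0,0,0],[-5,0,10,0,0,0],[-7,0,15,0,0,0],[-7,0,15,0,0,0],[-7,0,15,0,0,0],[-5,0,15,0,0,0],[0,0,20,0,0,0],[0,0,20,0,0,0]]' 0 35; python3 go.py lid 60 N0 130; python3 - <<'E'
import cv2
from station import eyes,status
f=eyes.grab_frame("scene")[120:280,240:400]
cv2.imwrite("pics/lidg3.png",cv2.resize(f,None,fx=3,fy=3,interpolation=cv2.INTER_CUBIC))
print(status.get_state()["q"].round(3),status.get_state()["width"])
E
```

```text
t: 3.9
eef_pos: [0.4948, 0.218, 0.2062]
ee_rot: [-3.122, 0.405, 3.104]
force: [1.6, 0.0, -0.9]
width: 0.0076
lid 60 shift [ -2.6   1.8 -53.8] turn [ 0.016 -0.031  0.01 ] min rows 1.1
N0 130 shift [  31.2 -349.3  -76.2] turn [0.027 0.405 0.041] min rows 7.2
t 3.9 F [ 1.6  0.  -0.9] w 0.0076 pos [0.4948 0.218  0.2062]
[ 0.984 -0.041 -0.8    0.578 -0.688 -1.455] 0.007600665751862586
```

View pics/lidg3.png

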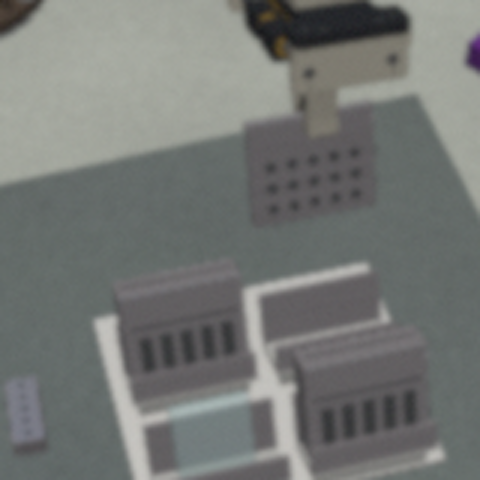

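The lid is out and held about 12 mm deep, with the finger at crop (322,135) roughly 5 mm to +y of its middle. Carry it over the narrow bin.

```bash
python3 -c "
from fit import *
print(ray('scene',(240+312/3,120+113/3),.218))"
python3 -m jog '[[2,-29,12,0.002,0.034,0.003],[3,-29,6,0.002,0.034,0.003],[3,-29,0,0.002,0.034,0.003],[3,-29,0,0.002,0.034,0.003],[3,-29,0,0.002,0.034,0.003],[3,-29,0,0.002,0.034,0.003],[3,-29,0,0.002,0.034,0.003],[3,-29,0,0.002,0.034,0.003],[3,-29,0,0.002,0.034,0.003],[3,-29,-10,0.002,0.034,0.003],[3,-29,-15,0.002,0.034,0.003],[1,-26,-18,0.002,0.034,0.004]]'; python3 go.py N0 76
```

```text
[0.49411988 0.21547774 0.218     ]
t: 5.15
eef_pos: [0.5273, -0.1368, 0.1843]
ee_rot: [3.133, -0.013, -3.141]
force: [0.7, 0.7, -1.6]
width: 0.0076
N0 76 shift [  -1.3    5.5 -108.3] turn [-0.008 -0.013 -0.   ] min rows 2.2
t 5.15 F [ 0.7  0.7 -1.6] w 0.0076 pos [ 0.5273 -0.1368  0.1843]
```

```bash
python3 -m jog '[[-1,4,-15,-0.004,-0.006,0],[-1,4,-15,-0.004,-0.006,0],[0,0,-10,0,0,0],[0,0,-8,0,0,0],[0,0,-8,0,0,0],[0,0,0,0,0,0]]'; python3 go.py N0 76
```

```text
t: 5.75
eef_pos: [0.5231, -0.1337, 0.1199]
ee_rot: [-3.141, -0.012, 3.133]
force: [-0.6, -0.5, -1.3]
width: 0.0077
N0 76 shift [  2.9   2.4 -43.9] turn [ 0.001 -0.012  0.008] min rows 0.9
t 5.75 F [-0.6 -0.5 -1.3] w 0.0077 pos [ 0.5231 -0.1337  0.1199]
```

```bash
python3 -m jog '[[2,2,-10,0,-0.005,0.004],[1,2,-10,0,-0.005,0.004],[0,0,-10,0,0,0],[0,0,-6,0,0,0],[0,0,-3,0,0,0],[0,0,0,0,0,0]]'; python3 go.py N0 76
```

```text
t: 6.35
eef_pos: [0.5274, -0.1288, 0.0787]
ee_rot: [-3.141, 0.001, -3.14]
force: [0.5, 0.4, -0.8]
width: 0.0078
N0 76 shift [-1.4 -2.5 -2.7] turn [ 0.001  0.001 -0.002] min rows 0.1
t 6.35 F [ 0.5  0.4 -0.8] w 0.0078 pos [ 0.5274 -0.1288  0.0787]
```

```bash
python3 -m jog '[[0,0,-3,0,0,0],[0,0,-3,0,0,0],[0,0,-3,0,0,0],[0,0,0,0,0,0]]'; python3 go.py N0 76; python3 - <<'E'
import cv2
from station import eyes,status
f=eyes.grab_frame("scene")[190:310,70:270]
cv2.imwrite("pics/lidp.png",cv2.resize(f,None,fx=4,fy=4,interpolation=cv2.INTER_CUBIC))
E
```

```text
t: 6.75
eef_pos: [0.5322, -0.1284, 0.0746]
ee_rot: [-3.14, 0.011, -3.137]
force: [-0.7, -0.1, -1.7]
width: 0.0077
N0 76 shift [-6.2 -2.9  1.4] turn [ 0.001  0.011 -0.004] min rows 0.1
t 6.75 F [-0.7 -0.1 -1.7] w 0.0077 pos [ 0.5322 -0.1284  0.0746]
```

View pics/lidp.png

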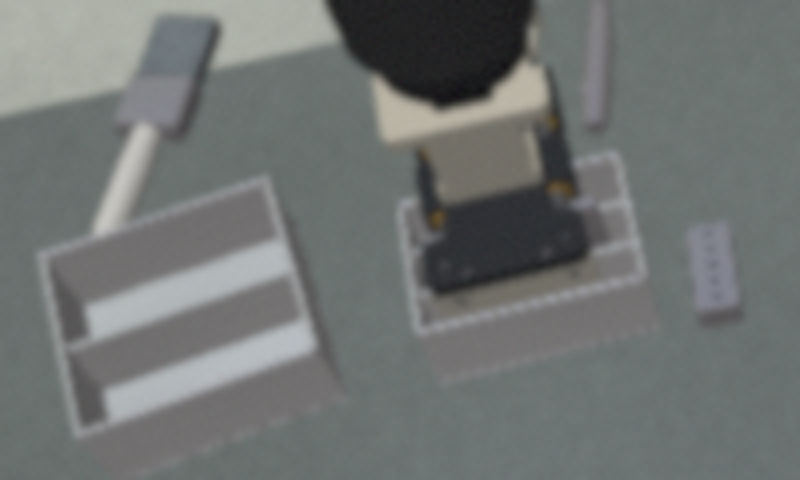

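The lid is inside the narrow bin under the gripper. x has drifted +6 mm, so I'm checking the joints.

```bash
python3 -c "
from station import status;print(status.get_state()['q'].round(3))"; python3 -m jog '[[-4,0,-2,0,0,0],[-3,0,-2,0,0,0],[0,0,0,0,0,0]]'; python3 go.py N0 76; python3 -c "
from station import status;print(status.get_state()['q'].round(3))"
```

```text
[ 0.123  0.295 -0.475  0.004 -0.79  -0.122]
t: 7.1
eef_pos: [0.5305, -0.128, 0.0741]
ee_rot: [-3.14, 0.023, -3.135]
force: [0.2, -0.1, -1.8]
width: 0.0076
N0 76 shift [-4.5 -3.3  1.9] turn [ 0.002  0.023 -0.006] min rows 0.2
t 7.1 F [ 0.2 -0.1 -1.8] w 0.0076 pos [ 0.5305 -0.128   0.0741]
[ 0.126  0.286 -0.49   0.006 -0.772 -0.124]
```

```bash
python3 -m jog '[[-5,0,0,0,0.02,0],[0,0,0,0,0,0],[0,0,0,0,0,0]]'; python3 go.py N0 72;python3 -m jog '[[0,0,-6,0,0,0]]'; python3 go.py N0 72; python3 -m jog '[[0,0,0,0,0,0],[0,0,0,0,0,0]]'; python3 go.py N0 72
```

```text
t: 7.4
eef_pos: [0.5244, -0.1279, 0.0737]
ee_rot: [-3.14, 0.0, -3.136]
force: [-1.2, 1.6, 3.5]
width: 0.0078
N0 72 shift [ 1.6 -3.4 -1.7] turn [ 0.001  0.    -0.006] min rows 0.1
t 7.4 F [-1.2  1.6  3.5] w 0.0078 pos [ 0.5244 -0.1279  0.0737]
t: 7.5
eef_pos: [0.5292, -0.128, 0.0723]
ee_rot: [-3.139, 0.009, -3.133]
force: [-3.0, 6.0, 55.2]
width: 0.0085
N0 72 shift [-3.2 -3.3 -0.3] turn [ 0.003  0.009 -0.009] min rows 0.1
t 7.5 F [-3.   6.  55.2] w 0.0085 pos [ 0.5292 -0.128   0.0723]
t: 7.7
eef_pos: [0.5308, -0.128, 0.0738]
ee_rot: [-3.139, 0.013, -3.132]
force: [-0.3, -0.4, -1.0]
width: 0.0075
N0 72 shift [-4.8 -3.3 -1.8] turn [ 0.003  0.013 -0.01 ] min rows 0.1
t 7.7 F [-0.3 -0.4 -1. ] w 0.0075 pos [ 0.5308 -0.128   0.0738]
```

A 55 N contact spike at TCP z≈73 mm shows the lid is on the floor, and the drift was contact deflection. Release and retreat straight up.

```bash
python3 -m jog '[[0,0,0,0,0,0],[0,0,0,0,0,0],[0,0,0,0,0,0],[0,0,4,0,0,0],[0,0,10,0,0,0],[0,0,20,0,0,0],[0,0,35,0,0,0],[0,0,40,0,0,0]]' 0.35; python3 go.py L 70 L -20; python3 - <<'E'
import cv2
from station import eyes,status
f=eyes.grab_frame("scene")[190:310,70:270]
cv2.imwrite("pics/lidp2.png",cv2.resize(f,None,fx=4,fy=4,interpolation=cv2.INTER_CUBIC))
E
```

```text
t: 8.5
eef_pos: [0.5243, -0.1286, 0.1802]
ee_rot: [-3.138, -0.004, -3.134]
force: [1.2, 0.5, -0.4]
width: 0.0303
L 70 shift [ 68.4 344.4 -13.2] turn [-0.002 -0.44  -0.042] min rows 7.0
L -20 shift [106.4 343.  -94.8] turn [-0.002 -0.44  -0.042] min rows 7.4
t 8.5 F [ 1.2  0.5 -0.4] w 0.0303 pos [ 0.5243 -0.1286  0.1802]
```

```bash
python3 -m jog '[[6,29,8,0,-0.037,-0.004],[6,29,5,0,-0.037,-0.004],[6,29,0,0,-0.037,-0.004],[6,29,0,0,-0.037,-0.004],[6,29,0,0,-0.037,-0.004],[6,29,0,0,-0.037,-0.004],[6,29,0,0,-0.037,-0.004],[6,29,0,0,-0.037,-0.004],[5,29,0,0,-0.037,-0.004],[5,29,0,0,-0.037,-0.004],[5,29,-6,0,-0.037,-0.004],[5,26,-10,0,-0.036,0]]' 0.7 40; python3 go.py L 30 L -20; python3 -c "
from station import status;print(status.get_state()['q'].round(3))"
```

```text
t: 9.75
eef_pos: [0.6016, 0.231, 0.2039]
ee_rot: [3.119, 0.49, 3.094]
force: [2.1, -1.0, 0.7]
width: 0.061
L 30 shift [  8.  -15.8 -73.2] turn [-0.018  0.054  0.002] min rows 1.5
L -20 shift [  29.1  -16.5 -118.5] turn [-0.018  0.054  0.002] min rows 2.5
t 9.75 F [ 2.1 -1.   0.7] w 0.061 pos [0.6016 0.231  0.2039]
[ 0.781  0.093 -0.762  0.794 -0.483 -1.493]
```

```bash
python3 -m jog '[[3,-8,-18,-0.009,0.027,0],[3,-8,-18,-0.009,0.027,0],[2,0,-18,0,0,0],[1,0,-18,0,0,0],[0,0,0,0,0,0]]'; python3 go.py L 0 L -20; python3 -c "
from station import status;print(status.get_state()['q'].round(3))"
```

```text
t: 10.25
eef_pos: [0.6111, 0.2192, 0.1324]
ee_rot: [3.142, 0.441, 3.111]
force: [-0.2, -1.5, -0.0]
width: 0.0613
L 0 shift [ 11.2  -4.5 -28.9] turn [ 0.     0.004 -0.005] min rows 0.6
L -20 shift [ 19.7  -4.8 -47. ] turn [ 0.     0.004 -0.005] min rows 1.0
t 10.25 F [-0.2 -1.5 -0. ] w 0.0613 pos [0.6111 0.2192 0.1324]
[ 0.68   0.193 -0.834  0.968 -0.344 -1.601]
```

```bash
python3 -m jog '[[5,-1,-12,0,0,0],[5,-1,-12,0,0,0],[5,-1,-12,0,0,0],[0,0,0,0,0,0]]'; python3 go.py L -20; python3 -c "
from station import status;print(status.get_state()['q'].round(3))"
```

```text
t: 10.65
eef_pos: [0.6305, 0.2165, 0.1024]
ee_rot: [3.141, 0.45, 3.111]
force: [0.0, -1.1, 0.2]
width: 0.0613
L -20 shift [  0.2  -2.1 -17. ] turn [-0.     0.014 -0.005] min rows 0.3
t 10.65 F [ 0.  -1.1  0.2] w 0.0613 pos [0.6305 0.2165 0.1024]
[ 0.519  0.247 -0.884  1.366 -0.234 -1.864]
```

```bash
python3 -m jog '[[-1,-1,-5,0,0.005,0],[-1,-1,-5,0,0.005,0],[0,0,-5,0,0.004,0],[0,0,0,0,0,0]]'; python3 go.py L -20; python3 -c "
from station import status;print(status.get_state()['q'].round(3))"
```

```text
t: 11.05
eef_pos: [0.633, 0.2131, 0.094]
ee_rot: [3.14, 0.446, 3.107]
force: [0.6, -0.8, -0.4]
width: 0.0614
L -20 shift [-2.2  1.3 -8.6] turn [-0.001  0.01  -0.001] min rows 0.2
t 11.05 F [ 0.6 -0.8 -0.4] w 0.0614 pos [0.633  0.2131 0.094 ]
[ 0.479  0.259 -0.89   1.45  -0.214 -1.918]
```

```bash
python3 -m jog '[[-6,1,-6,0,0.005,0],[-4,0,-4,0,0.004,0],[0,0,0,0,0,0]]'; python3 go.py L -20; python3 -c "
from station import status;print(status.get_state()['q'].round(3))"
```

```text
t: 11.35
eef_pos: [0.625, 0.2144, 0.0877]
ee_rot: [3.14, 0.442, 3.106]
force: [0.7, 0.6, 0.0]
width: 0.0612
L -20 shift [ 5.8  0.  -2.4] turn [-0.002  0.006 -0.001] min rows 0.1
t 11.35 F [0.7 0.6 0. ] w 0.0612 pos [0.625  0.2144 0.0877]
[ 0.455  0.259 -0.908  1.535 -0.201 -1.984]
```

```bash
python3 -m jog '[[4,0,-1,0,0.003,0],[0,0,0,0,0,0]]'; python3 go.py L -20; python3 -m jog '[[0,0,0,0,0,0],[0,0,0,0,0,0],[0,0,0,0,0,0],[0,0,0,0,0,0],[0,0,0,0,0,0]]' 0 40; python3 go.py L -20
```

```text
t: 11.55
eef_pos: [0.6302, 0.2143, 0.0889]
ee_rot: [3.139, 0.442, 3.106]
force: [-0.2, 0.1, 0.3]
width: 0.0614
L -20 shift [ 0.5  0.1 -3.5] turn [-0.002  0.006 -0.   ] min rows 0.1
t 11.55 F [-0.2  0.1  0.3] w 0.0614 pos [0.6302 0.2143 0.0889]
t: 12.05
eef_pos: [0.6304, 0.2149, 0.0903]
ee_rot: [3.139, 0.444, 3.106]
force: [-0.5, 0.5, -0.1]
width: 0.0299
L -20 shift [ 0.3 -0.5 -4.9] turn [-0.003  0.008 -0.001] min rows 0.1
t 12.05 F [-0.5  0.5 -0.1] w 0.0299 pos [0.6304 0.2149 0.0903]
```

Gripped at width 29.9 mm, about 16 mm deep. Draw it out along the lean.

```bash
python3 -m jog '[[0,0,0,0,0,0],[-3,0,6,0,0,0],[-5,0,10,0,0,0],[-6,0,13,0,0,0],[-6,0,14,0,0,0],[-6,0,14,0,0,0],[-4,0,16,0,0,0],[0,0,25,0,0,0],[0,0,30,0,0,0],[0,0,20,0,0,0]]' 0 45; python3 go.py L 60 W36 160 W-36 160; python3 -c "
from station import status;print(status.get_state()['q'].round(3))"
```

```text
t: 13.05
eef_pos: [0.5939, 0.2092, 0.2334]
ee_rot: [-3.135, 0.427, 3.105]
force: [0.9, -0.5, -2.3]
width: 0.0297
L 60 shift [  3.1   6.4 -75.5] turn [ 0.005 -0.01   0.004] min rows 1.5
W36 160 shift [ -46.9 -522.4  -73.4] turn [-0.015  0.427  0.172] min rows 10.6
W-36 160 shift [-118.3 -532.2  -73.4] turn [-0.015  0.427  0.172] min rows 11.0
t 13.05 F [ 0.9 -0.5 -2.3] w 0.0297 pos [0.5939 0.2092 0.2334]
[ 0.805  0.068 -0.627  0.537 -0.658 -1.237]
```

```bash
python3 -c "
from fit import *
print('spray',ray('top',(463,192),0).round(3),ray('top',(480,167),.17).round(3))"
python3 -m jog '[[-4,-40,0,-0.001,0.035,0.014],[-4,-40,0,-0.001,0.035,0.014],[-4,-40,0,-0.001,0.035,0.014],[-4,-40,0,-0.001,0.035,0.014],[-4,-40,0,-0.001,0.035,0.014],[-4,-40,0,-0.001,0.035,0.014],[-4,-40,0,-0.001,0.035,0.014],[-4,-40,0,-0.001,0.035,0.014],[-4,-40,0,-0.001,0.035,0.014],[-4,-40,0,-0.001,0.035,0.014],[-4,-40,-5,-0.001,0.035,0.014],[-4,-40,-10,-0.001,0.035,0.014]]'; python3 go.py W36 160
```

```text
spray [ 0.744 -0.242  0.   ] [ 0.751 -0.24   0.17 ]
t: 14.25
eef_pos: [0.5364, -0.2805, 0.218]
ee_rot: [3.122, -0.011, -2.996]
force: [1.4, 0.1, -2.4]
width: 0.0293
W36 160 shift [ 10.6 -32.7 -58. ] turn [-0.018 -0.014 -0.009] min rows 1.3
t 14.25 F [ 1.4  0.1 -2.4] w 0.0293 pos [ 0.5364 -0.2805  0.218 ]
```

```bash
python3 -m jog '[[4,-11,-18,-0.006,-0.005,-0.003],[4,-11,-18,-0.006,-0.005,-0.003],[3,-11,-18,-0.006,-0.004,-0.003],[0,0,-10,0,0,0],[0,0,0,0,0,0]]'; python3 go.py W36 75; python3 - <<'E'
import cv2
from station import eyes,status
f=eyes.grab_frame("scene")[190:310,70:270];g=eyes.grab_frame("top")[225:325,390:556]
cv2.imwrite("pics/capL.png",cv2.vconcat([cv2.resize(f,(500,300),interpolation=cv2.INTER_CUBIC),cv2.resize(g,(500,300),interpolation=cv2.INTER_CUBIC)]))
E
```

```text
t: 14.75
eef_pos: [0.5432, -0.3196, 0.1449]
ee_rot: [3.136, -0.01, -3.015]
force: [-0.1, -0.4, -2.5]
width: 0.0298
W36 75 shift [  3.8   6.4 -69.9] turn [-0.004 -0.011  0.01 ] min rows 1.4
t 14.75 F [-0.1 -0.4 -2.5] w 0.0298 pos [ 0.5432 -0.3196  0.1449]
```

View pics/capL.png

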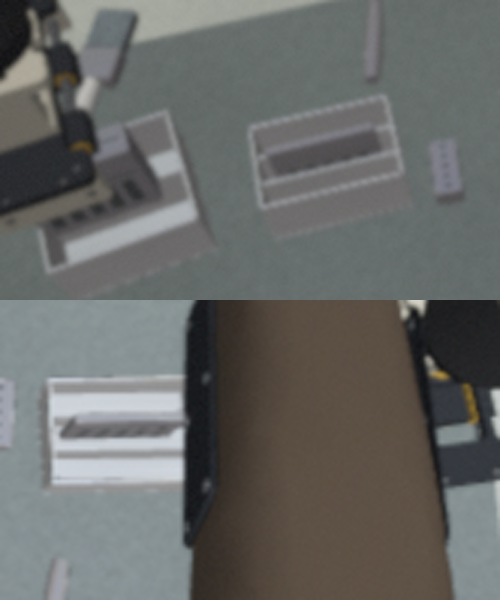

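The lid is standing in the middle compartment of the narrow bin (scene crop (325,150)). The cassette is over the far compartment. Lower it.

```bash
python3 -m jog '[[2,3,-6,-0.002,-0.005,0.005],[1,3,-8,-0.002,-0.005,0.005],[0,0,-10,0,0,0],[0,0,-10,0,0,0],[0,0,-10,0,0,0],[0,0,0,0,0,0]]'; python3 go.py W36 75
```

```text
t: 15.45
eef_pos: [0.5491, -0.3114, 0.1025]
ee_rot: [-3.138, 0.007, -3.0]
force: [-0.1, -0.5, -2.9]
width: 0.0298
W36 75 shift [ -2.1  -1.9 -27.5] turn [ 0.002  0.008 -0.005] min rows 0.6
t 15.45 F [-0.1 -0.5 -2.9] w 0.0298 pos [ 0.5491 -0.3114  0.1025]
```

```bash
python3 -m jog '[[-1,-1,-10,0,0,0],[-1,-1,-8,0,0.003,0],[0,0,-5,0,0,0],[0,0,0,0,0,0]]'; python3 go.py W36 75;  python3 -m jog '[[0,0,-4,0,0,0]]'
```

```text
t: 15.85
eef_pos: [0.5468, -0.3139, 0.0771]
ee_rot: [-3.139, 0.003, -3.001]
force: [0.1, 0.1, -2.5]
width: 0.0297
W36 75 shift [ 0.2  0.7 -2.1] turn [ 0.002  0.004 -0.005] min rows 0.0
t 15.85 F [ 0.1  0.1 -2.5] w 0.0297 pos [ 0.5468 -0.3139  0.0771]
t: 15.95
eef_pos: [0.5472, -0.3142, 0.0734]
ee_rot: [-3.138, 0.004, -3.0]
force: [-0.0, -0.1, -2.4]
width: 0.0297
```

```bash
python3 -m jog '[[0,0,-2,0,0,0]]';python3 -m jog '[[0,0,-2,0,0,0]]'
```

```text
t: 16.05
eef_pos: [0.5471, -0.3142, 0.071]
ee_rot: [-3.138, 0.004, -3.001]
force: [-0.1, -0.4, -2.9]
width: 0.0295
t: 16.15
eef_pos: [0.5474, -0.3147, 0.0705]
ee_rot: [-3.137, 0.004, -3.0]
force: [-6.7, 4.9, 24.3]
width: 0.0297
```

```bash
python3 -m jog '[[-4,35,10,0.0015,-0.026,-0.0146],[-4,35,0,0.0015,-0.026,-0.0146],[-4,35,0,0.0015,-0.026,-0.0146],[-4,35,0,0.0015,-0.026,-0.0146],[-4,35,0,0.0015,-0.026,-0.0146],[-4,35,0,0.0015,-0.026,-0.0146],[-4,35,0,0.0015,-0.026,-0.0146],[-4,35,0,0.0015,-0.026,-0.0146],[-4,35,0,0.0015,-0.026,-0.0146],[-3,35,0,0.0015,-0.026,-0.0146],[-3,35,-10,0.0015,-0.026,-0.0146],[-2,33,-20,0.0015,-0.026,-0.0146]]' 0.7 40; TILT=18 python3 go.py R 30 R -18; python3 -c "
from station import status;print(status.get_state()['q'].round(3))"
```

```text
t: 18.15
eef_pos: [0.5067, 0.116, 0.2016]
ee_rot: [3.132, 0.359, 3.091]
force: [1.8, 0.5, 0.7]
width: 0.0612
R 30 shift [  6.7 -12.3 -70.1] turn [-0.007  0.045  0.012] min rows 1.4
R -18 shift [  21.5  -12.9 -115.8] turn [-0.007  0.045  0.012] min rows 2.4
t 18.15 F [1.8 0.5 0.7] w 0.0612 pos [0.5067 0.116  0.2016]
[ 0.769 -0.086 -0.797  0.428 -0.646 -1.133]
```

```bash
python3 -m jog '[[2,-6,-18,-0.003,0.022,0.006],[2,-6,-18,-0.003,0.022,0.006],[1,0,-17,0,0,0],[1,0,-17,0,0,0],[0,0,0,0,0,0]]'; TILT=18 python3 go.py R -18; python3 -c "
from station import status;print(status.get_state()['q'].round(3))"
```

```text
t: 18.65
eef_pos: [0.5124, 0.1099, 0.1336]
ee_rot: [3.136, 0.321, 3.113]
force: [-0.7, -0.8, 0.7]
width: 0.0616
R -18 shift [ 15.9  -6.8 -47.7] turn [-0.005  0.007 -0.008] min rows 1.0
t 18.65 F [-0.7 -0.8  0.7] w 0.0616 pos [0.5124 0.1099 0.1336]
[ 0.707  0.023 -0.874  0.472 -0.474 -1.135]
```

```bash
python3 -m jog '[[4,-2,-11,-0.002,0.003,-0.003],[4,-2,-11,-0.002,0.003,-0.003],[4,-2,-11,0,0,-0.002],[0,0,0,0,0,0]]'; TILT=18 python3 go.py R -18; python3 -c "
from station import status;print(status.get_state()['q'].round(3))"
```

```text
t: 19.05
eef_pos: [0.5278, 0.1047, 0.1061]
ee_rot: [3.139, 0.322, 3.106]
force: [0.0, -1.0, 0.0]
width: 0.0615
R -18 shift [  0.4  -1.6 -20.3] turn [-0.002  0.008 -0.   ] min rows 0.4
t 19.05 F [ 0. -1.  0.] w 0.0615 pos [0.5278 0.1047 0.1061]
[ 0.649  0.086 -0.914  0.577 -0.372 -1.204]
```

```bash
python3 -m jog '[[-1,-1,-8,0,0.003,0],[-1,-1,-8,0,0.003,0],[-1,0,-5,0,0.002,0],[0,0,0,0,0,0]]'; TILT=18 python3 go.py R -18; python3 -c "
from station import status;print(status.get_state()['q'].round(3))"
```

```text
t: 19.45
eef_pos: [0.5281, 0.1034, 0.0911]
ee_rot: [3.137, 0.323, 3.105]
force: [0.5, -1.1, -0.3]
width: 0.0613
R -18 shift [ 0.2 -0.3 -5.2] turn [-0.004  0.009  0.   ] min rows 0.1
t 19.45 F [ 0.5 -1.1 -0.3] w 0.0613 pos [0.5281 0.1034 0.0911]
[ 0.618  0.108 -0.956  0.671 -0.31  -1.277]
```

```bash
python3 -m jog '[[-2,0,-6,0,0.003,0],[0,0,0,0,0,0]]'; TILT=18 python3 go.py R -18; python3 -m jog '[[0,0,0,0,0,0],[0,0,0,0,0,0],[0,0,0,0,0,0],[0,0,0,0,0,0],[0,0,0,0,0,0],[0,0,0,0,0,0]]' 0 40; TILT=18 python3 go.py R -18
```

```text
t: 19.65
eef_pos: [0.5272, 0.1037, 0.0872]
ee_rot: [3.136, 0.323, 3.104]
force: [0.3, -1.3, 0.9]
width: 0.0611
R -18 shift [ 1.1 -0.6 -1.4] turn [-0.005  0.009  0.   ] min rows 0.1
t 19.65 F [ 0.3 -1.3  0.9] w 0.0611 pos [0.5272 0.1037 0.0872]
t: 20.25
eef_pos: [0.5288, 0.1044, 0.0899]
ee_rot: [3.135, 0.326, 3.104]
force: [1.4, -0.7, -1.5]
width: 0.0304
R -18 shift [-0.6 -1.3 -4. ] turn [-0.006  0.012  0.   ] min rows 0.1
t 20.25 F [ 1.4 -0.7 -1.5] w 0.0304 pos [0.5288 0.1044 0.0899]
```

```bash
python3 -m jog '[[0,0,0,0,0,0],[-2,0,6,0,0,0],[-4,0,10,0,0,0],[-5,0,13,0,0,0],[-5,0,14,0,0,0],[-5,0,14,0,0,0],[-3,0,16,0,0,0],[0,0,25,0,0,0],[0,0,30,0,0,0],[0,0,15,0,0,0]]' 0 45; python3 go.py W-36 140;  python3 - <<'E'
import cv2
from station import eyes,status
f=eyes.grab_frame("scene")[130:300,80:400]
cv2.imwrite("pics/R.png",cv2.resize(f,None,fx=2.5,fy=2.5,interpolation=cv2.INTER_CUBIC))
E
```

```text
t: 21.25
eef_pos: [0.4968, 0.1001, 0.2293]
ee_rot: [-3.14, 0.309, 3.105]
force: [-0.0, -0.1, -2.7]
width: 0.0305
W-36 140 shift [ -21.2 -423.1  -89.3] turn [-0.013  0.309  0.172] min rows 8.7
t 21.25 F [-0.  -0.1 -2.7] w 0.0305 pos [0.4968 0.1001 0.2293]
```

View pics/R.png

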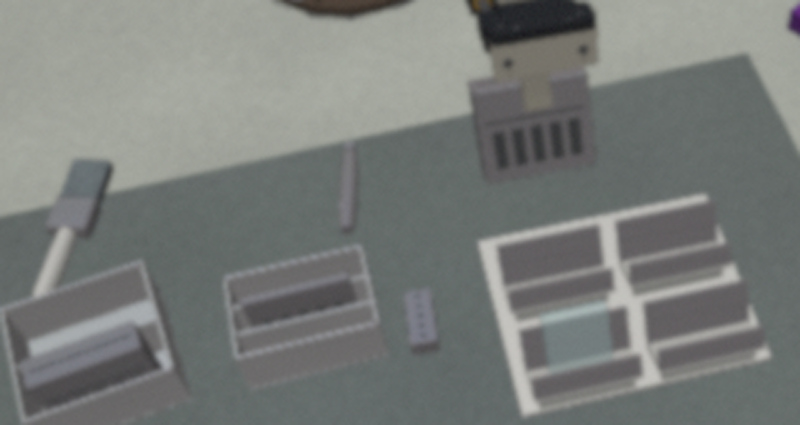

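The second cassette is firmly held (at (535,130)). The first cassette stands in the wide bin's far compartment (90,370), the lid is in place (300,300), and the slab is untouched (577,335). Carry on to the near compartment.

```bash
python3 -m jog '[[-2,-35,0,-0.001,0.026,0.0143],[-2,-35,0,-0.001,0.026,0.0143],[-2,-35,0,-0.001,0.026,0.0143],[-2,-35,0,-0.001,0.026,0.0143],[-2,-35,0,-0.001,0.026,0.0143],[-2,-35,0,-0.001,0.026,0.0143],[-2,-35,0,-0.001,0.026,0.0143],[-2,-35,0,-0.001,0.026,0.0143],[-2,-35,0,-0.001,0.026,0.0143],[-2,-35,0,-0.001,0.026,0.0143],[-1,-35,-8,-0.001,0.026,0.0143],[-1,-35,-10,-0.001,0.026,0.0143]]'; python3 go.py W-36 150
```

```text
t: 22.5
eef_pos: [0.4648, -0.3314, 0.2]
ee_rot: [3.129, -0.024, -2.996]
force: [0.6, -0.2, -2.2]
width: 0.0302
W-36 150 shift [ 10.8   8.4 -50. ] turn [-0.009 -0.026 -0.009] min rows 1.0
t 22.5 F [ 0.6 -0.2 -2.2] w 0.0302 pos [ 0.4648 -0.3314  0.2   ]
```

```bash
python3 -m jog '[[4,3,-17,-0.003,-0.009,-0.003],[4,3,-17,-0.003,-0.009,-0.003],[3,2,-16,-0.003,-0.008,-0.003],[0,0,0,0,0,0]]'; python3 go.py W-36 75
```

```text
t: 22.9
eef_pos: [0.4713, -0.3275, 0.1387]
ee_rot: [3.136, -0.012, -3.015]
force: [0.1, 0.6, -3.2]
width: 0.0299
W-36 75 shift [  4.4   4.5 -63.7] turn [-0.004 -0.013  0.01 ] min rows 1.3
t 22.9 F [ 0.1  0.6 -3.2] w 0.0299 pos [ 0.4713 -0.3275  0.1387]
```

```bash
python3 -m jog '[[5,5,0,-0.004,-0.012,0.01],[0,0,0,0,0,0],[0,0,-8,0,0,0],[0,0,-10,0,0,0],[0,0,-10,0,0,0],[0,0,-8,0,0,0],[0,0,0,0,0,0]]'; python3 go.py W-36 75
```

```text
t: 23.6
eef_pos: [0.4768, -0.3219, 0.1007]
ee_rot: [-3.141, 0.0, -3.003]
force: [0.5, 0.6, -2.5]
width: 0.0303
W-36 75 shift [ -1.1  -1.1 -25.7] turn [ 0.001  0.001 -0.002] min rows 0.5
t 23.6 F [ 0.5  0.6 -2.5] w 0.0303 pos [ 0.4768 -0.3219  0.1007]
```

```bash
python3 -m jog '[[0,0,-10,0,0,0],[0,0,-8,0,0,0],[0,0,-4,0,0,0]]' | sed -n '2p;4p'; for i in 1; do python3 -m jog '[[0,0,-3,0,0,0]]'|sed -n '2p;4p'; done
```

```text
eef_pos: [0.4772, -0.3222, 0.0774]
force: [0.2, -0.2, -2.7]
eef_pos: [0.477, -0.3222, 0.0738]
force: [0.1, 0.4, -2.6]
```

```bash
python3 -m jog '[[0,0,-2,0,0,0]]'|sed -n '2p;4p'
```

```text
eef_pos: [0.4775, -0.3227, 0.0721]
force: [-2.4, 1.3, 15.9]
```

Contact at TCP z≈72 mm, so it is on the floor. Open gently to 44 mm, retreat, and check.

```bash
python3 -m jog '[[0,0,0,0,0,0],[0,0,0,0,0,0],[0,0,0,0,0,0],[0,0,5,0,0,0],[0,0,12,0,0,0],[0,0,25,0,0,0],[0,0,40,0,0,0],[0,0,40,0,0,0],[-8,0,40,0,0,0],[-15,30,40,0,0,0],[-20,40,20,0,0,0],[0,45,0,0,0,0]]' 0.5; python3 -m jog '[[0,45,0,0,0,0],[0,45,0,0,0,0],[0,45,0,0,0,0],[0,45,0,0,0,0],[0,45,0,0,0,0],[0,45,0,0,0,0],[0,30,0,0,0,0],[0,0,0,0,0,0]]'; python3 - <<'E'
import cv2
from station import eyes,status
f=eyes.grab_frame("scene")[190:310,70:270];g=eyes.grab_frame("top")[160:310,380:560]
cv2.imwrite("pics/final.png",cv2.vconcat([cv2.resize(f,(460,276),interpolation=cv2.INTER_CUBIC),cv2.resize(g,(384,320),interpolation=cv2.INTER_CUBIC)[:, :].copy() if False else cv2.copyMakeBorder(cv2.resize(g,(384,320),interpolation=cv2.INTER_CUBIC),0,0,0,76,0)]))
E
```

```text
t: 25.3
eef_pos: [0.4334, -0.2113, 0.3076]
ee_rot: [-3.136, 0.006, -3.008]
force: [2.1, 0.9, -0.0]
width: 0.044
t: 26.1
eef_pos: [0.4286, 0.1021, 0.321]
ee_rot: [-3.14, 0.027, -3.006]
force: [0.3, -0.9, -0.5]
width: 0.0436
```

View pics/final.png

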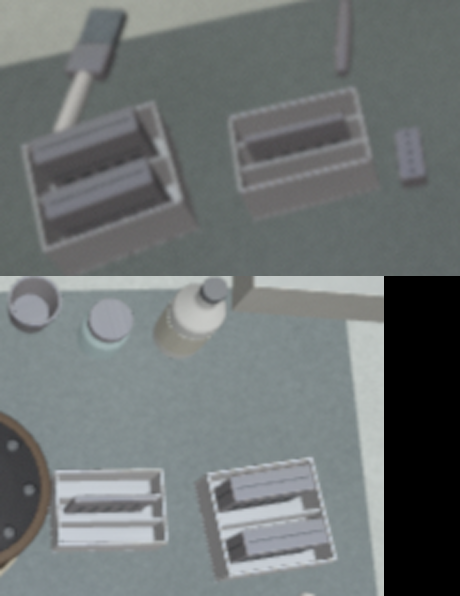

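Both cassettes stand upright in the wide bin (scene crop (95,145) and (105,190)). The lid is in the middle narrow compartment (300,135), the bystanders are in place and the arm is clear. Handing in.

```bash
python3 -c "
from station import workorder,status
print(workorder.job_done(), status.get_state()['t'])"
```

```text
the job is handed in; nothing more can be done
the job is handed in; nothing more can be done
```

I handed the job in at about 26 s of the 67 s allowed, with all three steel pieces in their bins. I drew the lid and both cassettes out along their lean and lowered each until the wrist force showed it on the bin floor. Both cassettes are in the wide bin, and the lid is in the middle compartment of the narrow bin.

- **Last pictures:** both cassettes stand upright, and the lid stands in its compartment. The last view of the rack, taken before the second cassette was placed, shows the glass slab still in its slot. The bur block, handpiece, brush, cup, spray bottle and jar show no visible shift. The arm was clear of everything.
- **Off plan during the grasps:** near joint limits the arm stopped short on the lid. The grip was therefore only about 12–14 mm deep and pulled the lid slightly off its wall. For the second cassette I used about an 18° tilt instead of 25°.
- **Forces:** seating the lid gave a brief 55 N wrist force through the held lid. That is under the 120 N wrist limit, but higher than I intended.
- **Not measured:** I judged the final positions by eye and did not compute them against the tolerances. Handing in reports no verdict.

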